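# Lay the tall carton down in the stock tray

## Task

This blue tray has to slide under a low rack shelf, but a tall carton, too wide to grip, is standing on end in it. Lift the bearing block out of the tray onto any clear patch of the bench and tip the carton over onto its side, lengthwise in the tray, by pushing high up on it; then push it up snug against one end wall of the tray and set the bearing block gently back, upright and square across the tray on its floor, in the space left free at the other end. Leave the four other things round the tray where they stand, and let everything go.

Things in the scene. Friction and masses are not known exactly. Their poses are not given: they have to be found in the camera images.
- tray: Shallow open blue plastic tray, fixed to the bench. Outside 370 x 135 mm, 34 mm high; inside 360 mm along its x and 125 mm along its y; walls 5 mm thick, floor 4 mm thick. Origin at the centre of its underside on the bench top; x along its length, y across, z up. The tall carton stands upright at one end of it (either +x or -x), the bearing block at the other.
- carton_mid (a point): Tall closed cardboard carton with two white straps, 195 mm along its own z (upright at the start), 100 mm along its x and 95 mm along its y; the point is its centre, half-way up. Its x lies within about 6 degrees of the tray's x (either way round is the same). 0.35 to 0.7 kg, centre of mass at its centre, loose, standing on the tray floor 95 to 125 mm from the tray's middle; room for it to fall lengthwise in the tray once the bearing block is out.
- bearing_mid (a point): Dark steel pillow-block bearing, loose, about 0.6 kg, 76 mm high: a foot 100 mm along its x, 44 mm along its y and 16 mm high, and above it a round-topped housing 60 mm along x and 40 mm along y (flat faces, the ones to grip). The point is its centre, 38 mm above its underside; z up. Starts in the tray at any yaw. 'Square across the tray' means its x parallel to the tray's y, either way round.
- upright_box_mid (a point): Bystander: strapped cardboard carton standing outside the tray's +y side, 110 mm along its x, 75 mm along its y, 150 mm high; the point is its centre. Leave alone.
- flat_box_mid (a point): Bystander: low white carton with a white strap on the bench outside the tray's -y side (the robot's side), 130 mm along its x, 85 mm along its y, 70 mm high; the point is its centre. Leave alone.
- spray_can_mid (a point): Bystander: bare metal can, 64 mm in diameter, 170 mm high, standing beyond one end of the tray; the point is its centre. Leave alone.
- pot_mid (a point): Bystander: squat grey lidded pot, 86 mm in diameter, 104 mm high, standing beyond the other end of the tray; the point is its centre. Leave alone.
Things that resemble listed ones, but are neither listed nor needed, are in the scene too. There is more than one size of the part that bears bearing_mid; the job needs the larger. Leave any yellow look-alike of the part that bears carton_mid alone.

How it is judged:
On the way, in this order (a step that is already met when the one before it is completed fails the run):
1. the bearing block is out of the tray, standing on the bench (height (world z) of bearing_mid below 0.046 m and angle between bearing_mid's own z axis and vertical below 0.15 rad and linear speed of bearing below 0.03 m/s and (y of bearing_mid in the frame of tray below -0.08 m or y of bearing_mid in the frame of tray above 0.08 m or x of bearing_mid in the frame of tray below -0.2 m or x of bearing_mid in the frame of tray above 0.2 m)), for 0.2 s.
2. the tall carton lies on its side, lengthwise in the tray (angle between carton_mid's own z axis and vertical between 1.5 and 1.64 rad and height (world z) of carton_mid below 0.062 m and angle between the z axis of carton_mid and the x axis of tray, either way round below 0.25 rad), for 0.2 s.
At the end, for the whole second after the job is handed in: The tall carton lies flat on its side on the tray floor, lengthwise within 0.1 rad, its end within 8 mm of one end wall; the bearing block stands upright on the tray floor in the other end, its length across the tray within 0.25 rad; both are released and at rest (angle between carton_mid's own z axis and vertical between 1.5 and 1.64 rad and height (world z) of carton_mid below 0.062 m and angle between the z axis of carton_mid and the x axis of tray, either way round below 0.1 rad and y of carton_mid in the frame of tray between -0.025 and 0.025 m and angle between bearing_mid's own z axis and vertical below 0.1 rad and height (world z) of bearing_mid below 0.047 m and angle between the x axis of bearing_mid and the y axis of tray, either way round below 0.25 rad and y of bearing_mid in the frame of tray between -0.025 and 0.025 m and x of bearing_mid in the frame of tray between -0.17 and 0.17 m and ((x of carton_mid in the frame of tray above 0.0745 m and x of bearing_mid in the frame of tray below 0 m) or (x of carton_mid in the frame of tray below -0.0745 m and x of bearing_mid in the frame of tray above 0 m)) and linear speed of each of carton, bearing below 0.02 m/s); the robot touches nothing.
It fails at once if one of the four bystanders is shifted by more than 20 mm or knocked over (distance of any of upright_box_mid, flat_box_mid, spray_can_mid, pot_mid from where it was at the start of the episode above 0.02 m).
It fails at once if the bearing block is dropped (it falls free, out of the fingers, a fall of more than some 20 to 40 mm) (contact force between the fingers and bearing below 0.1 N and linear speed of bearing above 0.6 m/s).
It also fails if it takes over 67 s, if anything falls off the work surface, if the arm or the gripper's body presses on something with over 40 N, if the wrist force passes 120 N, or if a joint passes its speed limit or range.

## Robot

A 6-joint arm with a two-finger parallel gripper is mounted at the origin on the work surface. World frame = base frame: x ahead of the robot, y to its left, z up, the work surface at z = 0. Lengths are in m, angles in rad, forces in N, time in s.
With the tool pointing down it reaches from about 0.25 to 0.775 m from the base axis. Payload 4 kg.
Tool frame: the origin (TCP) lies on the centre line of the jaws, within the pads' length; the fingertips stand 8 mm ahead of it and the grasp point (between the pads) lies 11 mm behind it; z points along the fingers, y is the direction in which the jaws open and shut (so a half turn about z gives the same grasp; the last joint's range is limited). The gripper opens to 94 mm and grips with 3 to 60 N. Pads are 16 mm wide; open, the fingers measure 119 mm over their backs; the gripper's body (75 mm by 177 mm) begins 78 mm behind the grasp point.
Start: joints at [1.048, 0.087, 1.371, -0, 1.684, -0.103], TCP at [0.224, 0.502, 0.214] pointing down, gripper open.
Joint ranges: [-3.1, 3.1], [-0.76, 2.03], [0.27, 2.55], [-1.08, 4.22], [0.17, 2.65], [-2.57, 2.57]. Speed limits (rad/s): [2.79, 2.79, 3.14, 3.14, 3.14, 3.14].

## Interface

Orientations are given as [roll, pitch, yaw] about the fixed x, y, z axes, in that order (R = Rz(yaw) Ry(pitch) Rx(roll)).
In Python, from bench import robot, cams, close_job gives the robot as it stands.
- The arm moves only by the tool arm_command, never from a script. Its argument "plan" is one flat list of numbers, 7 for each row, row after row: the shift along the tool's x, y, z in cm, then the turn, a rotation vector about the tool's x, y, z in degrees, then the closure, from 0 (fully open) to 1 (shut). A call has 1 to 8 rows; each row shifts and turns the commanded pose from where the row before left it, along the tool's axes as they then stand; what a row does not reach is not made up. A row lasts 1/8 s, in which the tool goes at most 62.5 mm and 10.7 degrees, less where a joint would pass 70% of its speed; a pose out of reach is approached as far as the arm can. A call with a gripper value outside its range is refused whole. The fingers move at their own pace and stop on an object; the grip force is fixed at half the most. Time passes only in rows, so rows that do not move let the fingers close. It gives the time, the measured TCP pose, the force and the opening at its end, in the units of the state.
- robot.get_obs(): the state, without advancing time (a new reading comes with each control period).
- cams.snapshot(name): name is "side" or "top" or "wrist"; returns a dict with "pixels" (420x560x3 uint8, red, green, blue), "fov_y" (degrees; the focal length in pixels is half the picture's height over the tangent of half this angle, whatever the lens; pixels are square), "cx", "cy" (the principal point, pixels), "camera_from_world" (4x4, takes a point from world to camera coordinates); the wrist camera has in their place "tool_from_camera" (4x4, takes a point from camera to tool coordinates, whose origin is the TCP and whose axes are the flange's). Camera axes: x right, y up, looking along -z (the intrinsics and any distortion apply to the point x, -y, -z); pixel columns grow to the right and rows downward; lengths in m; the calibration is good to about 2 mm. A picture is of the moment at which its call begins: read the wrist's pose just before it. There is no depth.
- close_job(): hands the job in, once; it reports no verdict.
The state is a dict: "time": time; "joint_positions": joint angles; "qvel": joint speeds; "joint_torque": joint torques, N m; "tool_pos": TCP position; "ee_rot": TCP orientation; "wrist_force": force on the tool from outside, world axes, zero at the start; "wrist_torque": the same for the moment, N m; "width": finger opening in m.
Only numpy, scipy, OpenCV 4.12 (cv2) and the standard library are available. Lean on these libraries where they do the work, as an engineer would, in place of code of your own. Each camera call takes 0.05 s, during which the arm holds its last target.

## Working session

There is one attempt and no reset: what is moved stays moved. The work goes in short steps, Python scripts to look and compute and a tool call to move; the robot and the scene stay as the last step left them, time stands still between calls to the robot, and variables do not carry over. Pictures are saved under pics/ and viewed, and the job is handed in when it is done.

Besides the shell and the picture viewer there is one more tool, called after "Emit:" as name(argument=value, ...), one argument or row to a line, values as JSON. arm_command: Moves the arm, as the interface text tells. Its arguments: {"type":"object","properties":{"plan":{"type":"array","items":{"type":"number"}}},"required":["plan"]}

```bash
mkdir -p pics; ls; cat > h.py <<'E'
import numpy as np,cv2
from bench import robot,cams
def snap(n,f):
    s=cams.snapshot(n); cv2.imwrite('pics/'+f,s['pixels'][:,:,::-1]); return s
E
python3 - <<'E'
from h import *
o=robot.get_obs();print(o)
for n in ['side','top','wrist']:
    s=snap(n,n+'0.png'); print({k:v for k,v in s.items() if k!='pixels'})
E
```

```text
pics
{'time': 0.0, 'joint_positions': array([ 1.04790483e+00,  8.79437931e-02,  1.37226066e+00,  1.41353513e-05,
        1.68357183e+00, -1.03160765e-01]), 'qvel': array([ 0.00010964,  0.00154175,  0.00011725, -0.00165321,  0.00127554,
        0.00098998]), 'joint_torque': array([-2.06799177e-04, -3.40182745e+01, -3.02427721e+01,  7.18335528e-02,
        3.28881992e-02, -1.47083697e-04]), 'tool_pos': array([0.2238981 , 0.50178561, 0.21230702]), 'ee_rot': array([-3.13942208e+00, -2.38840120e-04,  2.72186324e+00]), 'wrist_force': array([-0.13293815,  0.12962927,  0.21311167]), 'wrist_torque': array([ 0.00273161, -0.00014165, -0.01612529]), 'width': 0.0939296861795479}
{'fov_y': 54.78838345782916, 'cx': 275.7511094514597, 'cy': 210.12919436841676, 'camera_from_world': array([[ 0.8318599 ,  0.55487137,  0.01126319, -0.49257482],
       [-0.43371664,  0.63729553,  0.6369806 ,  0.16610511],
       [ 0.34626432, -0.53476366,  0.77079754, -1.17744148],
       [ 0.        ,  0.        ,  0.        ,  1.        ]])}
{'fov_y': 42.42249953129942, 'cx': 280.8983917371114, 'cy': 211.89944994792097, 'camera_from_world': array([[ 0.02380957, -0.99948646,  0.02144588,  0.00194164],
       [ 0.98821256,  0.02677516,  0.15072834, -0.58780006],
       [-0.15122515,  0.01760431,  0.98834257, -1.1206959 ],
       [ 0.        ,  0.        ,  0.        ,  1.        ]])}
{'fov_y': 60.923726912125794, 'cx': 283.3609962130324, 'cy': 213.51607765582847, 'tool_from_camera': array([[-6.38000337e-04,  9.66389055e-01,  2.57083230e-01,
         7.36295329e-02],
       [ 9.99999791e-01,  5.90617193e-04,  2.61527028e-04,
        -3.64310264e-04],
       [ 1.00899081e-04,  2.57083344e-01, -9.66389230e-01,
        -1.70713591e-01],
       [ 0.00000000e+00,  0.00000000e+00,  0.00000000e+00,
         1.00000000e+00]])}
```

View pics/side0.png

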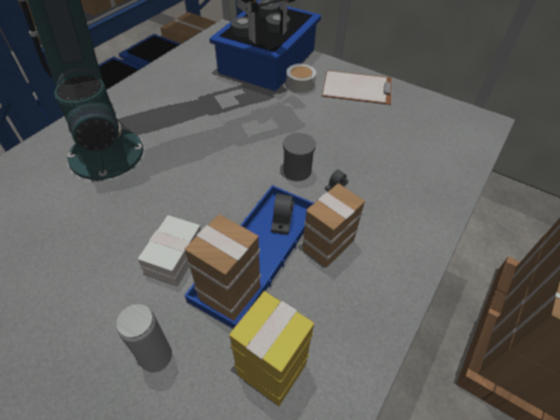

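View pics/top0.png

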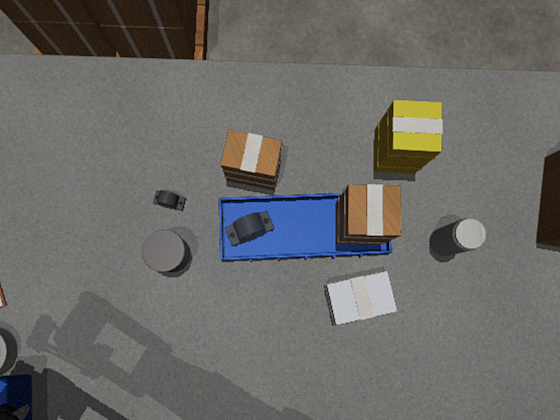

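View pics/wrist0.png

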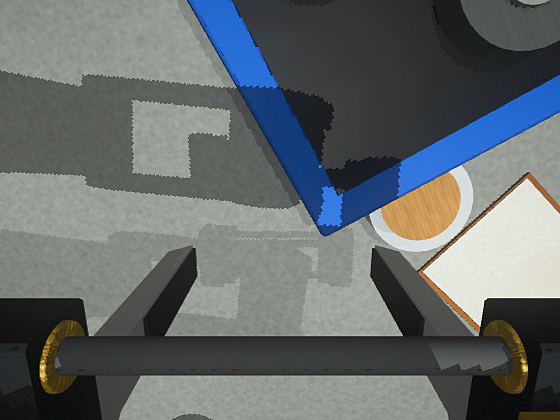

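The top view shows the larger bearing at (250,227) in the tray, and a small look-alike at (170,200) on the bench. The target carton is at (370,210). The yellow look-alike is at (410,135) and the bystander box at (252,160). The pot is at (165,250), the can at (465,237) and the white box at (361,297).

```bash
cat >> h.py <<'E'
def K(s):
    f=s['pixels'].shape[0]/2/np.tan(np.radians(s['fov_y'])/2); return f,s['cx'],s['cy']
def ray(s,uv,T=None):
    f,cx,cy=K(s); M=np.linalg.inv(s['camera_from_world']) if T is None else T
    uv=np.atleast_2d(np.array(uv,float)); d=np.c_[(uv[:,0]-cx)/f,-(uv[:,1]-cy)/f,-np.ones(len(uv))]
    return M[:3,3],d@M[:3,:3].T
def onz(s,uv,z,T=None):
    o,d=ray(s,uv,T); return o+d*((z-o[2])/d[:,2])[:,None]
def proj(s,P,T=None):
    M=s['camera_from_world'] if T is None else np.linalg.inv(T)
    P=np.atleast_2d(np.array(P,float)); c=P@M[:3,:3].T+M[:3,3]; f,cx,cy=K(s)
    return np.c_[cx+f*c[:,0]/-c[:,2], cy-f*c[:,1]/-c[:,2]]
def wristT(s,o):
    from scipy.spatial.transform import Rotation as R
    W=np.eye(4);W[:3,:3]=R.from_euler('xyz',o['ee_rot']).as_matrix();W[:3,3]=o['tool_pos'];return W@s['tool_from_camera']
E
python3 - <<'E'
from h import *
for n in ['top','side']:
    s=snap(n,n+'1.png'); im=s['pixels']; hsv=cv2.cvtColor(im,cv2.COLOR_RGB2HSV)
    m=cv2.inRange(hsv,(105,120,40),(125,255,255))
    nlab,lab,st,c=cv2.connectedComponentsWithStats(m)
    for i in range(1,nlab):
        if st[i,4]>800: print(n,st[i],c[i])
    if n=='top':
        y0,y1,x0,x1=180,275,210,400
        cv2.imwrite('pics/topcrop1.png',cv2.resize(im[y0:y1,x0:x1,::-1],None,fx=4,fy=4,interpolation=cv2.INTER_CUBIC))
    else:
        y0,y1,x0,x1=180,330,180,330
        cv2.imwrite('pics/sidecrop1.png',cv2.resize(im[y0:y1,x0:x1,::-1],None,fx=4,fy=4,interpolation=cv2.INTER_CUBIC))
E
```

```text
top [ 219  192  173   70 6726] [288.83809099 228.72717811]
side [   0    0   63  150 5293] [22.17098054 79.67995466]
side [  88    0   93   46 1551] [126.18697614  18.5177305 ]
side [ 210    7  111   83 3868] [264.45941055  54.6582213 ]
side [ 185  186  128  141 3488] [264.64707569 245.49827982]
```

View pics/topcrop1.png

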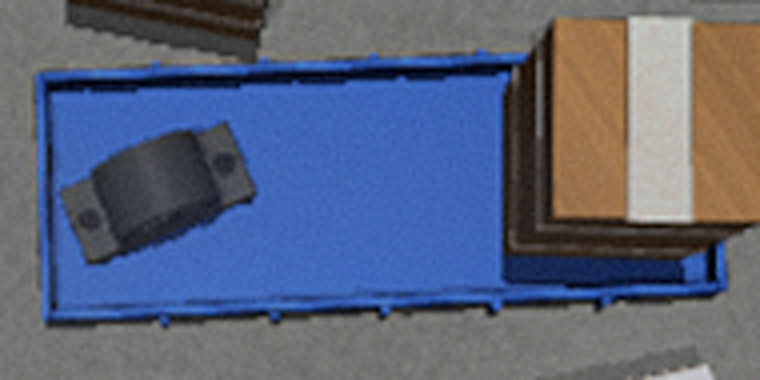

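View pics/sidecrop1.png

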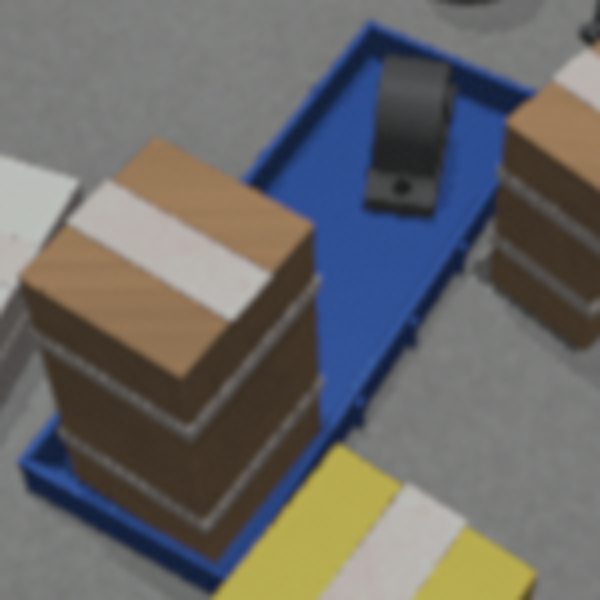

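```bash
python3 - <<'E'
from h import *
s=cams.snapshot('top'); im=s['pixels']
def c(p): return [p[0]/4+210-.4,p[1]/4+180-.4]
tr=onz(s,[c(p) for p in [(38,72),(45,325),(725,292)]],.034)
print('tray',tr.round(4), np.linalg.norm(tr[0]-tr[1]),np.linalg.norm(tr[2]-tr[1]))
ex=(tr[2]-tr[1]);print('tray x yaw',np.degrees(np.arctan2(ex[1],ex[0])))
ctr=(tr[0]+tr[2])/2;print('ctr',ctr)
b=onz(s,[c(p) for p in [(60,190),(90,263),(257,190),(230,122)]],.02);print('foot',b.round(4),b.mean(0))
for i in range(4): print(np.linalg.norm(b[i]-b[(i+1)%4]))
h=onz(s,[c(p) for p in [(90,220),(225,163)]],.02);print('holes',h.round(4),h.mean(0),np.degrees(np.arctan2(*(h[1]-h[0])[[1,0]])))
y0,y1,x0,x1=90,330,320,500
cv2.imwrite('pics/c2.png',cv2.resize(im[y0:y1,x0:x1,::-1],None,fx=2.5,fy=2.5,interpolation=cv2.INTER_CUBIC))
# carton top
hsv=cv2.cvtColor(im,cv2.COLOR_RGB2HSV)
m=cv2.inRange(im,(110,70,40),(255,255,255)); m[:170]=0;m[260:]=0;m[:,:330]=0;m[:,410:]=0
cs=max(cv2.findContours(m,0,1)[0],key=cv2.contourArea);r=cv2.minAreaRect(cs);print(r)
q=onz(s,cv2.boxPoints(r),.199);print('carton',q.round(4),q.mean(0))
for i in range(4):
  d=q[(i+1)%4]-q[i];print(np.linalg.norm(d),np.degrees(np.arctan2(d[1],d[0])))
for nm,p,z in [('can',(469,234),.17),('pot',(165,250),.104),('ubox',(253,152),.15),('fbox',(361,293),.07),('small',(170,200),.05),('yel',(417,125),.19)]: print(nm,onz(s,[p],z).round(3))
E
```

```text
tray [[ 0.617   0.1519  0.034 ]
 [ 0.4798  0.1426  0.034 ]
 [ 0.5068 -0.2226  0.034 ]] 0.1374903557290404 0.36622113213970053
tray x yaw -85.77993304690395
ctr [ 0.5618923  -0.03534931  0.034     ]
foot [[0.5544 0.1387 0.02  ]
 [0.5149 0.1208 0.02  ]
 [0.5572 0.0311 0.02  ]
 [0.5945 0.0469 0.02  ]] [0.55525242 0.08436145 0.02      ]
0.04335912078091917
0.09922103663492772
0.040468521841729485
0.10014103771404828
holes [[0.5384 0.1217 0.02  ]
 [0.5717 0.049  0.02  ]] [0.55502106 0.08534596 0.02      ] -65.37060170383035
((369.5, 214.5), (89.0, 79.0), 90.0)
carton [[ 0.6466 -0.0713  0.199 ]
 [ 0.6509 -0.2214  0.199 ]
 [ 0.4822 -0.2194  0.199 ]
 [ 0.4786 -0.073   0.199 ]] [ 0.56455875 -0.1462449   0.199     ]
0.15018121757123215 -88.34945424061111
0.1686448955470763 179.30970455662091
0.14643551498609425 91.44401087217346
0.16800568359291299 0.5791288097828394
can [[ 0.535 -0.343  0.17 ]]
pot [[0.495 0.249 0.104]]
ubox [[0.69  0.077 0.15 ]]
fbox [[ 0.419 -0.152  0.07 ]]
small [[0.606 0.255 0.05 ]]
yel [[ 0.743 -0.24   0.19 ]]
```

View pics/c2.png

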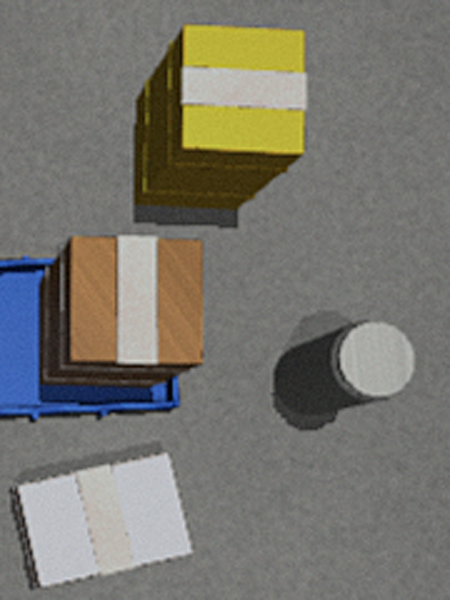

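Emit:
arm_command(
  plan=[0, 0, 0, 0, 0, 10.3, 0, 0, 0, 0, 0, 0, 10.3, 0, 0, 0, 0, 0, 0, 10.3, 0, 0, 0, 0, 0, 0, 10.3, 0, -5.5, 1.3, 0, 0, 0, 0, 0, -5.5, 1.3, 0, 0, 0, 0, 0, -5.5, 1.3, 0, 0, 0, 0, 0, -5.5, 1.3, 0, 0, 0, 0, 0],
)

```text
time: 1.3
tool_pos: [0.3643, 0.3228, 0.2136]
ee_rot: [3.141, -0.0, 2.003]
wrist_force: [0.7, -0.3, 0.4]
width: 0.0936
```

Emit:
arm_command(
  plan=[-5.5, 1.4, 0, 0, 0, 0, 0, -5.5, 1.4, 0, 0, 0, 0, 0, -5.5, 1.4, 0, 0, 0, 0, 0, -5.5, 1.4, 0, 0, 0, 0, 0, -5.5, 1.4, 0, 0, 0, 0, 0, -2.0, 0.5, 0, 0, 0, 0, 0, 0, 0, 0, 0, 0, 0, 0],
)

```text
time: 2.17
tool_pos: [0.5552, 0.0872, 0.213]
ee_rot: [-3.141, -0.001, 2.001]
wrist_force: [-0.7, 0.5, -0.6]
width: 0.0937
```

```bash
python3 - <<'E'
from h import *
o=robot.get_obs();print(o['time'],o['tool_pos'],np.degrees(o['ee_rot']))
s=snap('wrist','w1.png'); np.save('T1.npy',wristT(s,o))
t=cams.snapshot('top')
q=onz(t,np.array([(72,237),(203,239),(203,363),(70,362)])/2.5+[319.7,89.7],.199);print(q.round(4),q.mean(0))
for i in range(4):
  d=q[(i+1)%4]-q[i];print(np.linalg.norm(d),np.degrees(np.arctan2(d[1],d[0])))
E
```

```text
2.175 [0.55524526 0.08716718 0.2129642 ] [-1.79946223e+02 -6.34382725e-02  1.14639733e+02]
[[ 0.6196 -0.1065  0.199 ]
 [ 0.6208 -0.2057  0.199 ]
 [ 0.5267 -0.2047  0.199 ]
 [ 0.5248 -0.1055  0.199 ]] [ 0.57298543 -0.15558261  0.199     ]
0.09919553581726523 -89.2731519718231
0.09417171461228642 179.44015215321218
0.09930777781997835 91.06801549239374
0.0947654204430776 -0.6186006784336009
```

View pics/w1.png

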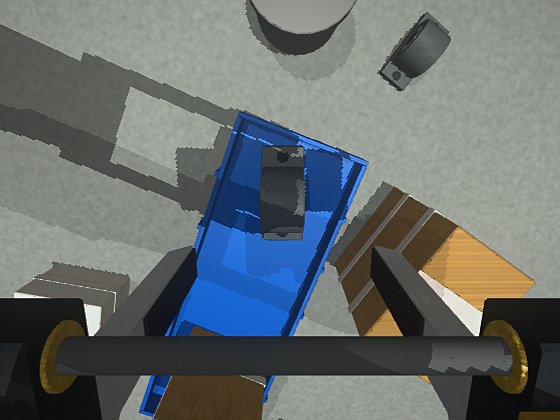

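The wrist view shows the big bearing in the tray, aligned with the jaws: its foot spans (262–303, 147–240). The small look-alike is outside at (415,50).

```bash
python3 - <<'E'
from h import *
T=np.load('T1.npy');s=cams.snapshot('wrist')
cv2.imwrite('pics/w1c.png',cv2.resize(s['pixels'][130:260,230:340,::-1],None,fx=5,fy=4.5,interpolation=cv2.INTER_CUBIC))
b=onz(s,[(262,147),(303,147),(305,240),(263,240)],.02,T);print(b.round(4),b.mean(0))
h=onz(s,[(283,156),(283,234)],.02,T);print(h,h.mean(0),np.degrees(np.arctan2(*(h[0]-h[1])[[1,0]])))
E
```

```text
[[0.5166 0.1203 0.02  ]
 [0.554  0.1374 0.02  ]
 [0.5983 0.0493 0.02  ]
 [0.5573 0.0305 0.02  ]] [0.55655336 0.08436165 0.02      ]
[[0.53951964 0.12090125 0.02      ]
 [0.5739811  0.04559061 0.02      ]] [0.55675037 0.08324593 0.02      ] 114.58839808769382
```

View pics/w1c.png

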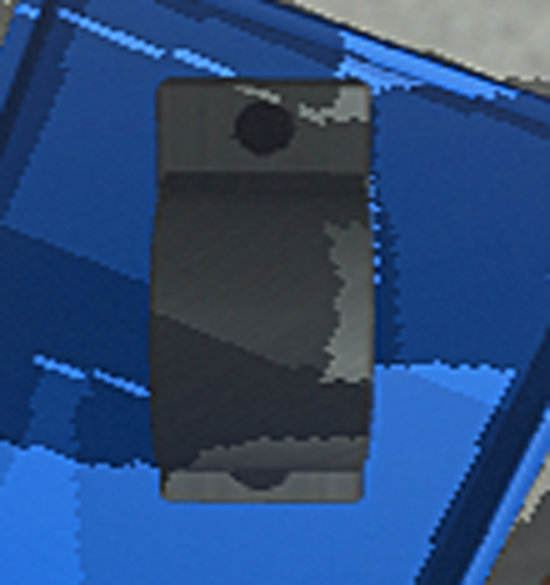

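Emit:
arm_command(
  plan=[-0.3, 0, 5, 0, 0, 0, 0, 0, 0, 5, 0, 0, 0, 0, 0, 0, 4, 0, 0, 0, 0, 0, 0, 2, 0, 0, 0, 0, 0, 0, 0.8, 0, 0, 0, 0, 0, 0, 0, 0, 0, 0, 0.5, 0, 0, 0, 0, 0, 0, 0.8, 0, 0, 0, 0, 0, 0, 0.8],
)

```text
time: 3.32
tool_pos: [0.5572, 0.0852, 0.0469]
ee_rot: [3.139, 0.001, 2.003]
wrist_force: [-0.0, -0.2, -0.9]
width: 0.0679
```

Emit:
arm_command(
  plan=[0, 0, 0, 0, 0, 0, 0.8, 0, 0, 0, 0, 0, 0, 0.8, 0, 0, 0, 0, 0, 0, 0.8],
)

```text
time: 3.7
tool_pos: [0.5557, 0.0845, 0.0455]
ee_rot: [-3.14, 0.0, 2.002]
wrist_force: [-2.3, -0.8, 3.2]
width: 0.0402
```

Emit:
arm_command(
  plan=[0, 0, -2, 0, 0, 0, 0.8, 0, 0, -4, 0, 0, 0, 0.8, 0, 0, -4, 0, 0, -9.9, 0.8, 0, 0, 0, 0, 0, -9.9, 0.8, 0, 0, 0, 0, 0, -9.9, 0.8, 0, 0, 0, 0, 0, -9.9, 0.8, 0, 0, 0, 0, 0, -9.9, 0.8, 0, 0, 0, 0, 0, -9.9, 0.8],
)

```text
time: 4.7
tool_pos: [0.5551, 0.085, 0.1429]
ee_rot: [-3.141, -0.004, 3.045]
wrist_force: [-0.2, -0.2, -6.7]
width: 0.0402
```

Emit:
arm_command(
  plan=[0, 0, 0, 0, 0, -10, 0.8, 4.5, -1, 0, 0, 0, 0, 0.8, 4.5, -1, 0, 0, 0, 0, 0.8, 4.5, -1, 0, 0, 0, 0, 0.8, 4.5, -1, 0, 0, 0, 0, 0.8, 0, 0, 3, 0, 0, 0, 0.8, 0, 0, 0, 0, 0, 0, 0.8],
)

```text
time: 5.58
tool_pos: [0.3763, 0.0322, 0.112]
ee_rot: [3.14, -0.008, -3.07]
wrist_force: [-0.7, -0.0, -6.1]
width: 0.0397
```

```bash
python3 - <<'E'
from h import *
o=robot.get_obs();print(o['time'],o['tool_pos'],np.degrees(o['ee_rot']),o['width'],o['joint_positions'],o['wrist_force'])
s=snap('side','s2.png')
E
```

```text
5.575 [0.37630598 0.03220802 0.11198399] [ 179.92346034   -0.45322761 -175.87872702] 0.03972531644087268 [-6.52679424e-02 -2.62248075e-01  1.89538197e+00  2.41808995e-04
  1.51647744e+00 -1.70800286e+00] [-0.70266893 -0.04698089 -6.08507771]
```

View pics/s2.png

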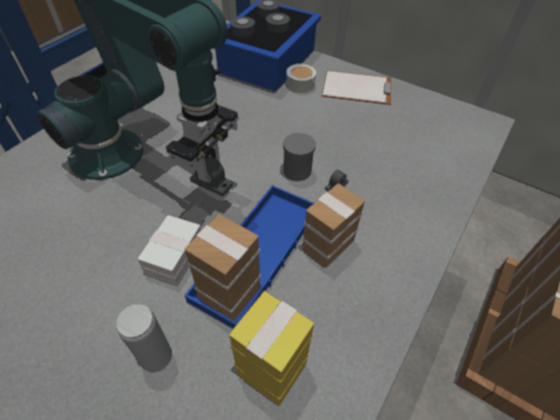

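The bearing is held upright over clear bench on the robot's side, at about (215,180) in the side view. I'll lower it now.

Emit:
arm_command(
  plan=[0, 0, 4, 0, 0, 0, 0.8, 0, 0, 2, 0, 0, 0, 0.8, 0, 0, 0.6, 0, 0, 0, 0.8, 0, 0, 0.3, 0, 0, 0, 0.8, 0, 0, 0.1, 0, 0, 0, 0.8, 0, 0, 0, 0, 0, 0, 0.8],
)

```text
time: 6.38
tool_pos: [0.3804, 0.0321, 0.0463]
ee_rot: [-3.141, 0.002, -3.069]
wrist_force: [0.1, -0.5, -5.8]
width: 0.0397
```

Emit:
arm_command(
  plan=[0, 0, 0.2, 0, 0, 0, 0.8, 0, 0, 0.1, 0, 0, 0, 0.8, 0, 0, 0.1, 0, 0, 0, 0.8, 0, 0, 0, 0, 0, 0, 0.8],
)

```text
time: 6.88
tool_pos: [0.3797, 0.0321, 0.0416]
ee_rot: [3.142, 0.0, -3.069]
wrist_force: [-0.5, 0.5, -5.0]
width: 0.0396
```

Emit:
arm_command(
  plan=[0, 0, 0.1, 0, 0, 0, 0.8, 0, 0, 0.1, 0, 0, 0, 0.8, 0, 0, 0, 0, 0, 0, 0.8],
)

```text
time: 7.25
tool_pos: [0.38, 0.0321, 0.0415]
ee_rot: [-3.142, 0.0, -3.069]
wrist_force: [-4.3, 0.4, 8.4]
width: 0.04
```

Emit:
arm_command(
  plan=[0, 0, 0, 0, 0, 0, 0.4, 0, 0, 0, 0, 0, 0, 0, 0, 0, 0, 0, 0, 0, 0, 0, 0, 0, 0, 0, 0, 0, 0, 0, -4, 0, 0, 0, 0, 0, 0, -6, 0, 0, 0, 0, 0, 0, -6, 0, 0, 10.4, 0.3, 0, 0, -6, 0, 0, 10.4, 0.36],
)

```text
time: 8.25
tool_pos: [0.3795, 0.0321, 0.2613]
ee_rot: [3.141, 0.0, 2.845]
wrist_force: [0.4, 0.6, 0.4]
width: 0.0773
```

Emit:
arm_command(
  plan=[0, 0, 0, 0, 0, 10.4, 0.36, 0, 0, 0, 0, 0, 10.4, 0.36, 0, 0, 0, 0, 0, 10.4, 0.36, 0, 0, 0, 0, 0, 10.4, 0.36, 0, 0, 0, 0, 0, 10.4, 0.36, 0, 0, 0, 0, 0, 10.4, 0.36, 0, 0, 0, 0, 0, 10.4, 0.36, 0, 0, 0, 0, 0, 0, 0.36],
)

```text
time: 9.25
tool_pos: [0.3797, 0.0321, 0.2593]
ee_rot: [-3.141, -0.0, 1.582]
wrist_force: [-0.9, 0.4, 0.0]
width: 0.0603
```

```bash
python3 - <<'E'
from h import *
o=robot.get_obs();print(o['time'],o['tool_pos'],np.degrees(o['ee_rot']),o['width'],o['joint_positions'],o['wrist_force'])
s=snap('side','s3.png')
E
```

```text
9.25 [0.37973169 0.03206952 0.25933635] [-1.79992154e+02 -5.80265629e-03  9.06699010e+01] 0.0603007780573423 [-6.49045369e-02 -2.99641187e-01  1.63163958e+00  9.31459656e-05
  1.80973854e+00 -7.65744838e-02] [-0.93331673  0.42732348  0.02530199]
```

View pics/s3.png

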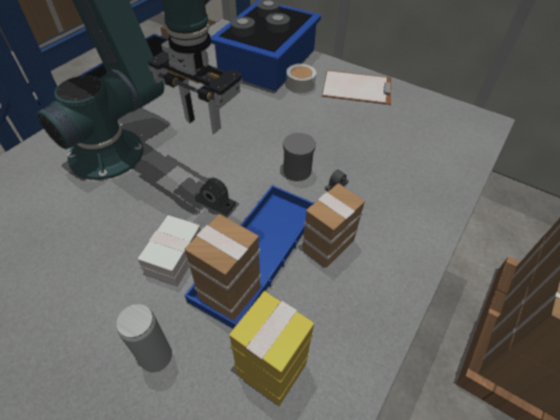

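Emit:
arm_command(
  plan=[-3.9, 2.7, -1, 0, 0, 0, 0.36, -3.9, 2.7, 0, 0, 0, 0, 0.36, -3.9, 2.7, 0, 0, 0, 0, 0.36, -3.9, 2.7, 0, 0, 0, 0, 0.36, -3.9, 2.7, 0, 0, 0, 0, 0.36, -3.9, 2.7, 0, 0, 0, 0, 0.36, -4.1, 2.8, 0, 0, 0, 0, 0.36, 0, 0, 0, 0, 0, 0, 0.36],
)

```text
time: 10.3
tool_pos: [0.573, -0.2436, 0.2661]
ee_rot: [-3.137, -0.002, 1.58]
wrist_force: [0.5, 0.3, 0.3]
width: 0.06
```

```bash
python3 - <<'E'
from h import *
o=robot.get_obs();print(o['time'],o['tool_pos'],np.degrees(o['ee_rot']),o['width'],o['joint_positions'],o['wrist_force'])
s=snap('wrist','w3.png');s=snap('side','s4.png')
E
```

```text
10.3 [ 0.57298663 -0.24363147  0.26611927] [-1.79765117e+02 -1.07914973e-01  9.05145103e+01] 0.059953106844065775 [-4.92889249e-01  2.52590680e-01  1.07740411e+00 -3.30816036e-04
  1.81609787e+00 -5.01952624e-01] [0.45103191 0.31995638 0.28019049]
```

View pics/w3.png

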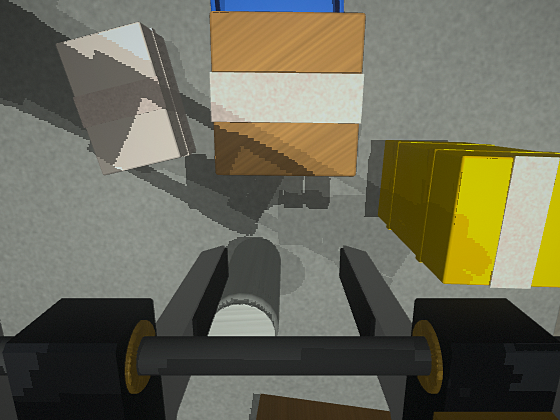

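View pics/s4.png

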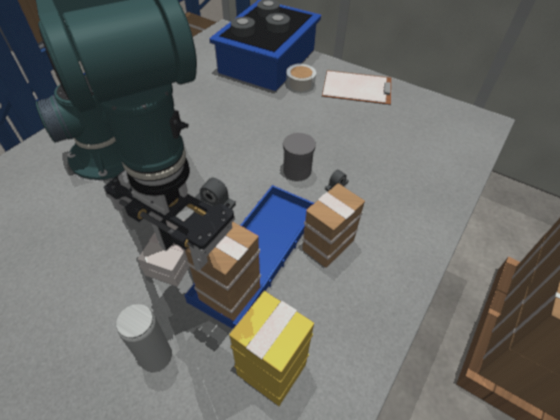

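Emit:
arm_command(
  plan=[0, 0, 3, 0, 0, 0, 0.36, 0, 0, 3, 0, 0, 0, 0.36, 0, 0, 2.6, 0, 0, 0, 0.36, 1.5, 0, 0, 0, 0, 0, 0.36, 1.5, 0, 0, 0, 0, 0, 0.36, 1.5, 0, 0, 0, 0, 0, 0.36, 1, 0, 0, 0, 0, 0, 0.36],
)

```text
time: 11.28
tool_pos: [0.5726, -0.185, 0.1856]
ee_rot: [3.138, 0.002, 1.582]
wrist_force: [0.1, -2.3, 1.9]
width: 0.0602
```

```bash
python3 - <<'E'
from h import *
o=robot.get_obs();print(o['time'],o['tool_pos'],o['wrist_force'])
s=snap('side','s5.png')
E
```

```text
11.275 [ 0.57255796 -0.18500346  0.18560316] [ 0.14795287 -2.27775147  1.90269265]
```

View pics/s5.png

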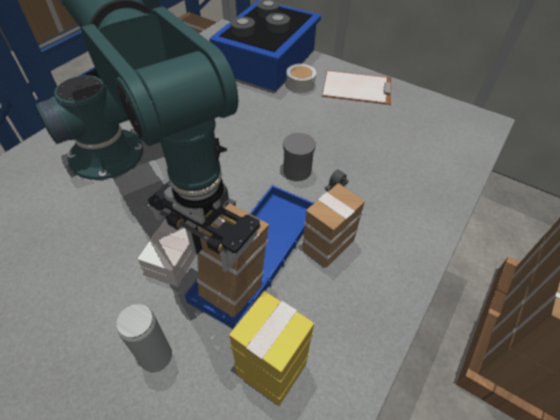

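```bash
python3 - <<'E'
import cv2,numpy as np
a=cv2.imread('pics/s4.png')[200:330,170:290];b=cv2.imread('pics/s5.png')[200:330,170:290]
cv2.imwrite('pics/cmp.png',cv2.resize(np.hstack([a,b]),None,fx=3.2,fy=3.2,interpolation=cv2.INTER_CUBIC))
E
```

```text
(no output)
```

View pics/cmp.png

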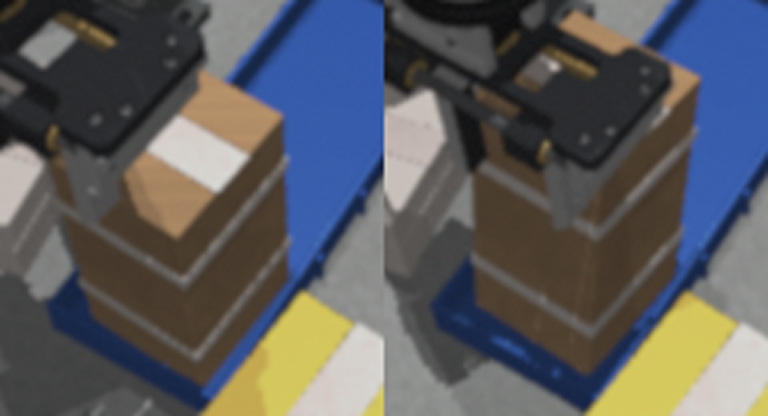

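The carton is tipping: its base edge stays put while its top leans along the tray. I'll keep pushing.

Emit:
arm_command(
  plan=[1.5, 0, 0, 0, 0, 0, 0.36, 1.5, 0, 0, 0, 0, 0, 0.36, 1.5, 0, 0, 0, 0, 0, 0.36, 1, 0, 0, 0, 0, 0, 0.36],
)

```text
time: 11.82
tool_pos: [0.571, -0.1295, 0.1829]
ee_rot: [-3.141, -0.001, 1.581]
wrist_force: [-0.4, -1.1, -0.3]
width: 0.0601
```

```bash
python3 - <<'E'
from h import *
o=robot.get_obs();print(o['time'],o['tool_pos'],o['wrist_force'])
s=snap('side','s6.png')
E
```

```text
11.825 [ 0.5710231  -0.12948405  0.1828873 ] [-0.3913128  -1.12510542 -0.27292631]
```

View pics/s6.png

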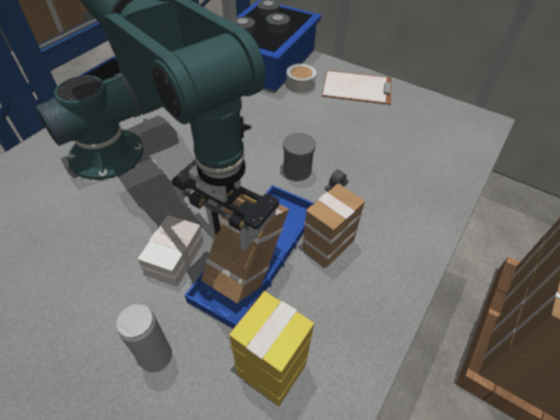

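Emit:
arm_command(
  plan=[1.5, 0, 0, 0, 0, 0, 0.36, 1.5, 0, 0, 0, 0, 0, 0.36, 0, 0, 0, 0, 0, 0, 0.36, 0, 0, 0, 0, 0, 0, 0.36, 0, 0, 0, 0, 0, 0, 0.36],
)

```text
time: 12.5
tool_pos: [0.571, -0.1015, 0.1834]
ee_rot: [3.142, 0.0, 1.58]
wrist_force: [-0.3, -0.1, 0.8]
width: 0.0602
```

```bash
python3 - <<'E'
from h import *
o=robot.get_obs();print(o['time'],o['tool_pos'],o['wrist_force'])
s=snap('side','s7.png');s=snap('top','t7.png')
E
```

```text
12.5 [ 0.57101939 -0.10151058  0.18344682] [-0.31774172 -0.06165726  0.82550571]
```

View pics/s7.png

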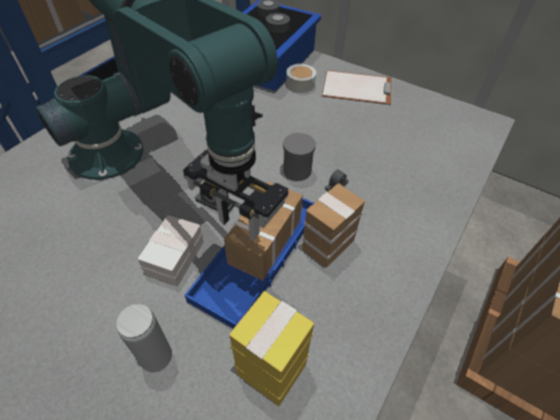

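View pics/t7.png

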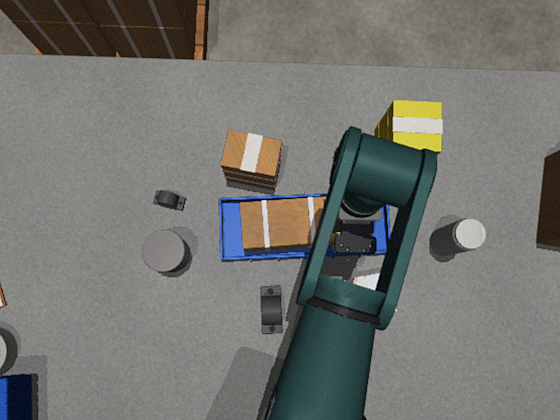

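```bash
python3 - <<'E'
from h import *
s=cams.snapshot('top');im=s['pixels']
cv2.imwrite('pics/c7.png',cv2.resize(im[185:270,210:400,::-1],None,fx=4,fy=4,interpolation=cv2.INTER_CUBIC))
e=onz(s,[(241,199),(243,252),(221,230)],.104);print(e)
E
```

```text
[[0.60294584 0.10022913 0.104     ]
 [0.49462054 0.09241533 0.104     ]
 [0.53806812 0.13847231 0.104     ]]
```

View pics/c7.png

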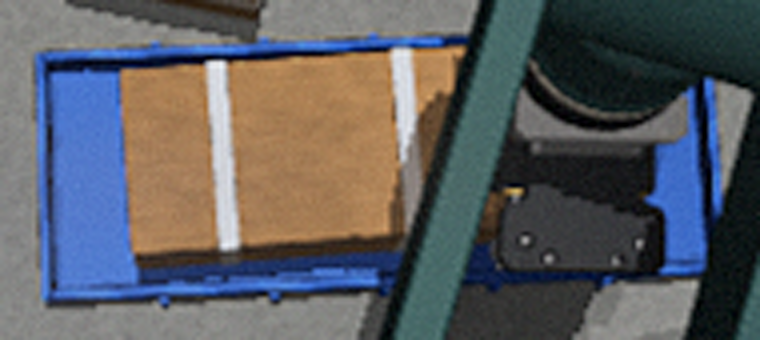

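Emit:
arm_command(
  plan=[0, 0, 0, 0, 0, -3.6, 0.36, -2.4, -0.2, 0, 0, 0, 0, 0.36, -2.4, -0.2, 0, 0, 0, 0, 0.36, 0, 0, 4, 0, 0, 0, 0.36, 0, 0, 4, 0, 0, 0, 0.36, 0, 0, 4, 0, 0, 0, 0.36, 0, 0, 1.8, 0, 0, 0, 0.36, 0, 0, 0, 0, 0, 0, 0.36],
)

```text
time: 13.65
tool_pos: [0.5697, -0.1491, 0.0443]
ee_rot: [-3.139, -0.001, 1.643]
wrist_force: [-0.6, -0.2, 0.8]
width: 0.0602
```

Emit:
arm_command(
  plan=[1.5, 0, 0, 0, 0, 0, 0.36, 1, 0, 0, 0, 0, 0, 0.36, 1, 0, 0, 0, 0, 0, 0.36, 1, 0, 0, 0, 0, 0, 0.36, 1, 0, 0, 0, 0, 0, 0.36],
)

```text
time: 14.28
tool_pos: [0.5669, -0.0948, 0.0463]
ee_rot: [3.14, 0.002, 1.643]
wrist_force: [0.5, -2.6, 2.0]
width: 0.0601
```

```bash
python3 - <<'E'
from h import *
o=robot.get_obs();print(o['time'],o['tool_pos'],o['wrist_force'])
s=snap('side','s8.png')
im=snap('top','t8.png')['pixels']
cv2.imwrite('pics/c8.png',cv2.resize(im[185:270,210:400,::-1],None,fx=4,fy=4,interpolation=cv2.INTER_CUBIC))
E
```

```text
14.275 [ 0.56687274 -0.09476299  0.04626219] [ 0.51900111 -2.57902063  1.9800924 ]
```

View pics/c8.png

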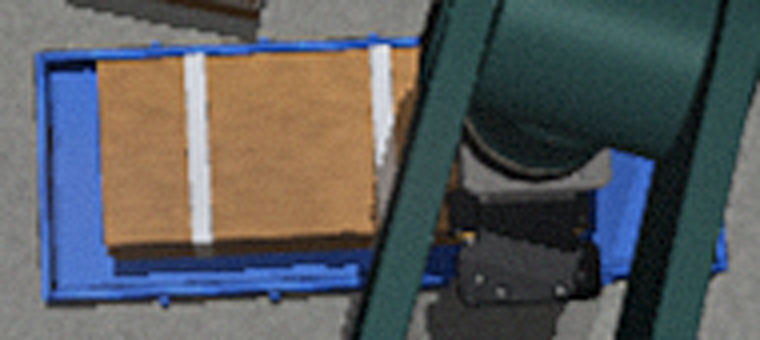

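View pics/s8.png

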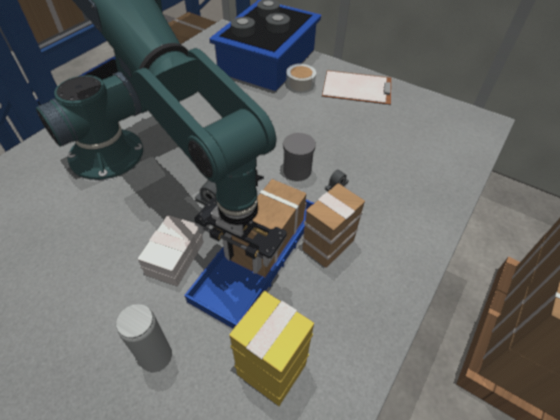

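Emit:
arm_command(
  plan=[1, 0, 0, 0, 0, 0, 0.36, 1, 0, 0, 0, 0, 0, 0.36, 0.6, 0, 0, 0, 0, 0, 0.36, 0.3, 0, 0, 0, 0, 0, 0.36, 0, 0, 0, 0, 0, 0, 0.36],
)

```text
time: 15.0
tool_pos: [0.5644, -0.0649, 0.0454]
ee_rot: [3.142, -0.001, 1.644]
wrist_force: [0.6, -1.5, 1.1]
width: 0.0605
```

Emit:
arm_command(
  plan=[0.3, 0, 0, 0, 0, 0, 0.36, 0.3, 0, 0, 0, 0, 0, 0.36, 0, 0, 0, 0, 0, 0, 0.36],
)

```text
time: 15.38
tool_pos: [0.5638, -0.0608, 0.0453]
ee_rot: [-3.141, 0.002, 1.642]
wrist_force: [0.4, -7.1, 1.0]
width: 0.0603
```

Emit:
arm_command(
  plan=[0.3, 0, 0, 0, 0, 0, 0.36, 0, 0, 0, 0, 0, 0, 0.36],
)

```text
time: 15.62
tool_pos: [0.5637, -0.0607, 0.046]
ee_rot: [-3.141, 0.008, 1.642]
wrist_force: [-0.8, -13.5, 2.7]
width: 0.0603
```

Emit:
arm_command(
  plan=[-1.5, 0, 0, 0, 0, 0, 0.36, -2, 0, 0, 0, 0, 0, 0.36, 0, 0, -5, 0, 0, 0, 0.36, 0, 0, -5, 0, 0, 0, 0.3, 0, 0, -5, 0, 0, 0, 0.2, 0, 0, -2, 0, 0, -10, 0, 0, 0, 0, 0, 0, -10, 0, 0, 0, 0, 0, 0, -10, 0],
)

```text
time: 16.62
tool_pos: [0.5664, -0.0916, 0.2155]
ee_rot: [3.141, -0.001, 2.173]
wrist_force: [-1.0, 0.4, -0.1]
width: 0.0939
```

Emit:
arm_command(
  plan=[0, 0, 0, 0, 0, -10, 0, 0, 0, 0, 0, 0, -10, 0, 0, 0, 0, 0, 0, -10, 0, 0, 0, 0, 0, 0, -10, 0, 0, 0, 0, 0, 0, -10, 0, 0, 0, 0, 0, 0, -10, 0, 0, 0, 0, 0, 0, 0, 0],
)

```text
time: 17.5
tool_pos: [0.5662, -0.0916, 0.2149]
ee_rot: [3.14, -0.001, -3.071]
wrist_force: [-0.7, 0.2, -0.7]
width: 0.0939
```

Emit:
arm_command(
  plan=[4.4, 3.4, 0, 0, 0, 0, 0, 4.4, 3.4, 0, 0, 0, 0, 0, 4.4, 3.4, 0, 0, 0, 0, 0, 4.5, 3.4, 0, 0, 0, 0, 0, 0, 0, 0, 0, 0, 0, 0, 0, 0, 0, 0, 0, 0, 0],
)

```text
time: 18.25
tool_pos: [0.3804, 0.0312, 0.2157]
ee_rot: [-3.141, 0.001, -3.071]
wrist_force: [-0.2, -0.7, -0.0]
width: 0.0942
```

```bash
python3 - <<'E'
from h import *
o=robot.get_obs();print(o['time'],o['tool_pos'],o['ee_rot'])
s=snap('wrist','w9.png');np.save('T9.npy',wristT(s,o))
im=snap('top','t9.png')['pixels']
cv2.imwrite('pics/c9.png',cv2.resize(im[185:345,210:400,::-1],None,fx=3.6,fy=3.6,interpolation=cv2.INTER_CUBIC))
E
```

```text
18.25 [0.38043557 0.03123154 0.21573826] [-3.14145073e+00  1.28418077e-03 -3.07062771e+00]
```

View pics/c9.png

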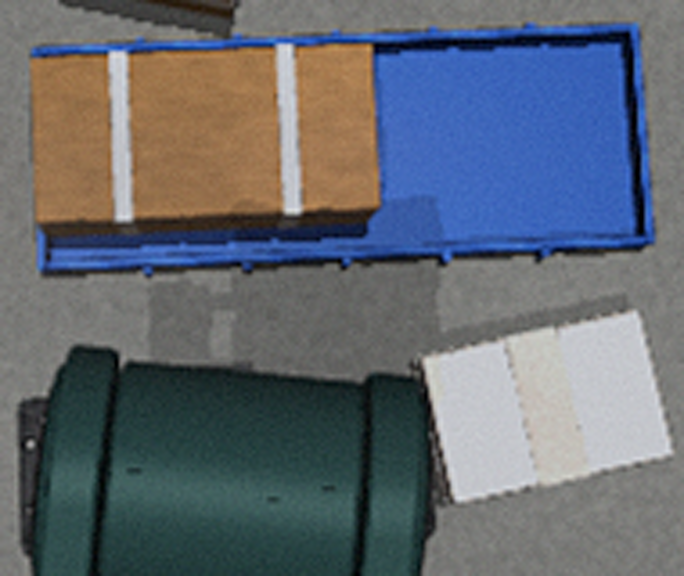

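View pics/w9.png

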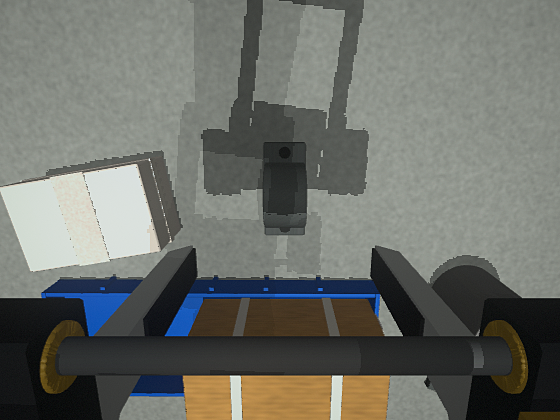

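The carton lies square and tight against the left (-x) end wall, with free floor to its right. The bearing stands upright between the jaws at (285,188) in the wrist view.

```bash
python3 - <<'E'
from h import *
s=cams.snapshot('top')
c=lambda L:np.array(L)/3.6+[209.6,184.6]
tr=onz(s,c([(33,47),(638,27),(652,243),(42,271)]),.034);print(tr.round(4),tr.mean(0))
ctr=tr.mean(0)[:2]
ex=(tr[1]+tr[2]-tr[0]-tr[3])[:2];ex/=np.linalg.norm(ex);ey=np.array([-ex[1],ex[0]]);print('yaw',np.degrees(np.arctan2(ex[1],ex[0])))
q=onz(s,c([(32,50),(373,43),(380,207),(38,225)]),.104);print(q.round(4))
print('carton tray', np.c_[(q[:,:2]-ctr)@ex,(q[:,:2]-ctr)@ey].round(4), (q.mean(0)[:2]-ctr)@ex,(q.mean(0)[:2]-ctr)@ey)
print('target',ctr+.1*ex)
T=np.load('T9.npy');w=cams.snapshot('wrist')
b=onz(w,[(263.5,142),(305.5,142),(305,234),(263.5,234)],.016,T);print(b.round(4),b.mean(0))
E
```

```text
[[ 0.6169  0.1527  0.034 ]
 [ 0.6394 -0.2147  0.034 ]
 [ 0.5079 -0.2224  0.034 ]
 [ 0.4819  0.1418  0.034 ]] [ 0.56151435 -0.03564976  0.034     ]
yaw -86.20818349228833
[[ 0.6027  0.1462  0.104 ]
 [ 0.6122 -0.0476  0.104 ]
 [ 0.5184 -0.053   0.104 ]
 [ 0.5033  0.1388  0.104 ]]
carton tray [[-0.1787  0.0532]
 [ 0.0153  0.0497]
 [ 0.0144 -0.0442]
 [-0.1779 -0.0465]] -0.08171774865254448 0.0030544765762672847
target [ 0.56812749 -0.13543085]
[[0.3315 0.0066 0.016 ]
 [0.3285 0.0493 0.016 ]
 [0.4267 0.0573 0.016 ]
 [0.4299 0.0121 0.016 ]] [0.37914429 0.03131737 0.016     ]
```

Emit:
arm_command(
  plan=[0, 0, 5, 0, 0, 0, 0, 0, 0, 5, 0, 0, 0, 0, 0, 0, 4, 0, 0, 0, 0, 0, 0, 2.5, 0, 0, 0, 0, 0, 0, 0.7, 0, 0, 0, 0, 0, 0, 0, 0, 0, 0, 0.5, 0, 0, 0, 0, 0, 0, 0.8, 0, 0, 0, 0, 0, 0, 0.8],
)

```text
time: 19.45
tool_pos: [0.381, 0.0314, 0.0447]
ee_rot: [-3.141, 0.003, -3.069]
wrist_force: [-0.2, 0.5, 0.2]
width: 0.0672
```

Emit:
arm_command(
  plan=[0, 0, 0, 0, 0, 0, 0.8, 0, 0, 0, 0, 0, 0, 0.8, 0, 0, 0, 0, 0, 0, 0.8, 0, 0, 0, 0, 0, 0, 0.8],
)

```text
time: 19.95
tool_pos: [0.38, 0.0317, 0.0436]
ee_rot: [3.141, 0.0, -3.069]
wrist_force: [-0.1, 2.3, 1.6]
width: 0.04
```

Emit:
arm_command(
  plan=[0, 0, -2, 0, 0, 0, 0.8, 0, 0, -5, 0, 0, 0, 0.8, 0, 0, -6, 0, 0, 0, 0.8, -3.5, -3.6, 0, 0, 0, 0, 0.8, -3.5, -3.6, 0, 0, 0, 0, 0.8, -3.5, -3.6, 0, 0, 0, 0, 0.8, -3.5, -3.6, 0, 0, 0, 0, 0.8, -3.5, -3.6, 0, 0, 0, 0, 0.8],
)

```text
time: 20.95
tool_pos: [0.5674, -0.1363, 0.1706]
ee_rot: [3.14, -0.005, -3.069]
wrist_force: [0.6, 0.1, -5.9]
width: 0.0403
```

Emit:
arm_command(
  plan=[0, 0, 3, 0, 0, 0, 0.8, 0, 0, 3, 0, 0, 0, 0.8, 0, 0, 0, 0, 0, 0, 0.8],
)

```text
time: 21.32
tool_pos: [0.5638, -0.1344, 0.1074]
ee_rot: [3.137, -0.012, -3.069]
wrist_force: [-0.3, 0.2, -6.4]
width: 0.0398
```

```bash
python3 - <<'E'
from h import *
o=robot.get_obs();print(o['time'],o['tool_pos'],o['ee_rot'],o['width'],o['wrist_force'])
im=snap('side','s10.png')['pixels']
cv2.imwrite('pics/c10.png',cv2.resize(im[170:330,160:340,::-1],None,fx=3.6,fy=3.6,interpolation=cv2.INTER_CUBIC))
E
```

```text
21.325 [ 0.56375324 -0.134413    0.10737713] [ 3.13676659 -0.01176396 -3.0694168 ] 0.03976327409410614 [-0.32057035  0.19236434 -6.37996314]
```

View pics/c10.png

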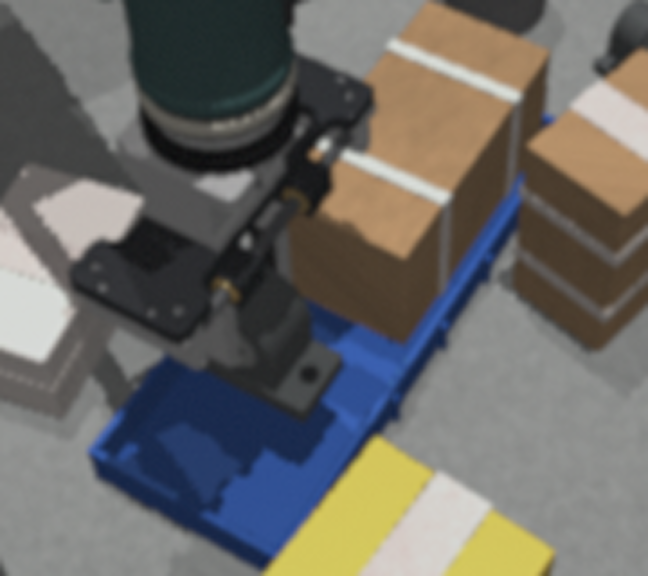

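Emit:
arm_command(
  plan=[-0.2, 0, 2, 0, 0, 0, 0.8, 0, 0, 1.5, 0, 0, 0, 0.8, 0, 0, 1, 0, 0, 0, 0.8, 0, 0, 0, 0, 0, 0, 0.8, 0, 0, 0, 0, 0, 0, 0.8],
)

```text
time: 22.0
tool_pos: [0.5699, -0.1355, 0.0693]
ee_rot: [-3.141, 0.001, -3.069]
wrist_force: [1.6, -0.1, -5.3]
width: 0.0399
```

Emit:
arm_command(
  plan=[0, 0, 1, 0, 0, 0, 0.8, 0, 0, 0.5, 0, 0, 0, 0.8, 0, 0, 0.3, 0, 0, 0, 0.8, 0, 0, 0.2, 0, 0, 0, 0.8, 0, 0, 0, 0, 0, 0, 0.8, 0, 0, 0, 0, 0, 0, 0.8],
)

```text
time: 22.75
tool_pos: [0.5697, -0.1354, 0.0487]
ee_rot: [-3.141, 0.0, -3.069]
wrist_force: [0.0, -0.1, -6.0]
width: 0.0397
```

Emit:
arm_command(
  plan=[0, 0, 0.1, 0, 0, 0, 0.8, 0, 0, 0.1, 0, 0, 0, 0.8, 0, 0, 0.1, 0, 0, 0, 0.8, 0, 0, 0, 0, 0, 0, 0.8],
)

```text
time: 23.25
tool_pos: [0.5699, -0.1354, 0.0477]
ee_rot: [-3.141, 0.002, -3.069]
wrist_force: [-2.4, 0.8, 4.9]
width: 0.0396
```

Emit:
arm_command(
  plan=[0, 0, 0, 0, 0, 0, 0.5, 0, 0, 0, 0, 0, 0, 0.1, 0, 0, 0, 0, 0, 0, 0.1, 0, 0, 0, 0, 0, 0, 0.1, 0, 0, -3, 0, 0, 0, 0.1, 0, 0, -5, 0, 0, 0, 0.1, 0, 0, -6, 0, 0, 0, 0.1, 0, 0, -4, 0, 0, 0, 0.1],
)

```text
time: 24.25
tool_pos: [0.5702, -0.1355, 0.229]
ee_rot: [-3.14, 0.004, -3.069]
wrist_force: [1.5, -1.0, 0.2]
width: 0.0847
```

Emit:
arm_command(
  plan=[5, 4, 0, 0, 0, 0, 0.1, 5, 4, 0, 0, 0, 0, 0.1, 5, 4, 0, 0, 0, 0, 0.1, 3, 2, 0, 0, 0, 0, 0.1, 0, 0, 0, 0, 0, 0, 0.1, 0, 0, 0, 0, 0, 0, 0.1],
)

```text
time: 25.0
tool_pos: [0.3842, -0.0116, 0.2256]
ee_rot: [-3.141, 0.001, -3.069]
wrist_force: [0.2, -0.4, -0.3]
width: 0.0847
```

```bash
python3 - <<'E'
from h import *
o=robot.get_obs();print(o['time'],o['tool_pos'],o['wrist_force'],o['width'])
im=snap('side','s11.png')['pixels']
im=snap('top','t11.png')['pixels']
cv2.imwrite('pics/c11.png',cv2.resize(im[120:345,140:490,::-1],None,fx=2.2,fy=2.2,interpolation=cv2.INTER_CUBIC))
E
```

```text
25.0 [ 0.38416094 -0.01156517  0.22563813] [ 0.23645485 -0.40588914 -0.26688671] 0.08468280112962961
```

View pics/c11.png

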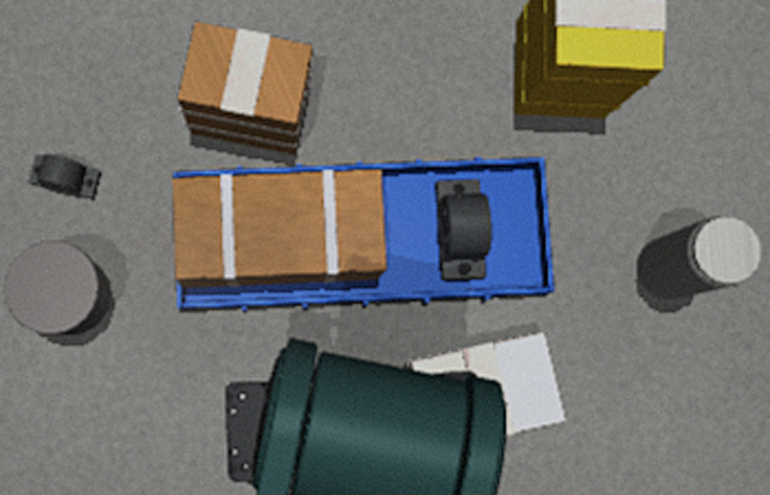

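View pics/s11.png

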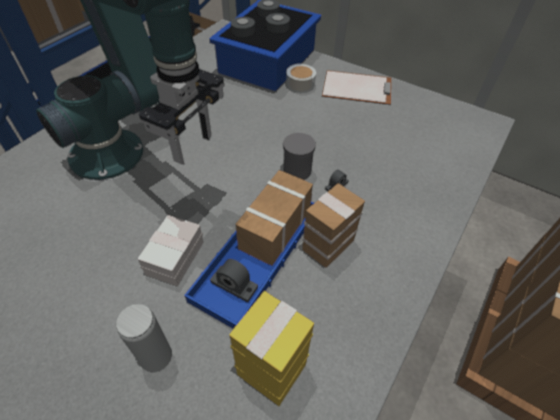

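```bash
python3 - <<'E'
from h import *
from bench import close_job
s=cams.snapshot('top');c=lambda L:np.array(L)/2.2+[139.7,119.7]
ctr=np.array([.5615,-.0356]);a=np.radians(-86);ex=np.array([np.cos(a),np.sin(a)]);ey=np.array([-ex[1],ex[0]])
b=onz(s,c([(436,181),(480,179),(487,276),(441,280)]),.02)[:,:2]-ctr
q=onz(s,c([(173,178),(381,169),(386,270),(178,280)]),.104)[:,:2]-ctr
for n,z in (('bearing',b),('carton',q)): print(n,(z@ex).mean(),(z@ey).mean())
print(robot.get_obs()['wrist_force']); print(close_job())
E
```

```text
bearing 0.09907333632411976 0.0008514145267330599
carton -0.08171294826936212 0.0021748213518095107
[ 0.59268008 -0.2757767   0.22253416]
the job is handed in; nothing more can be done
None
```

The job is done and handed in at about 25 s of the 67 s allowed. I lifted the larger bearing block onto the bench on the robot's side and tipped the carton over with a high push. I then slid the carton against the tray's -x end wall and set the bearing back at the other end.

The last checks, in the tray frame:

- **Carton:** it lies flat and lengthwise, with its centre at x -0.082 m (limit -0.0745) and y +0.002 m. The push force rose to about 13 N at the end wall, which confirms it is snug.
- **Bearing:** it stands upright and square across the tray at x +0.099 m, y +0.001 m. It touched the tray floor before I let go.
- **Bystanders:** the final pictures show the four bystanders, the yellow carton and the small bearing where they started. I checked this by eye, not by measurement.
- **Robot:** the gripper is open and clear of everything.

No check failed or disagreed. `close_job()` gave no verdict, so the result has not been confirmed by the judge.

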